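Rock test of camera-pole bases on the granite plate

ROBOT

A 6-joint arm with a two-finger parallel gripper is mounted at the origin on the work surface. World frame = base frame: x ahead of the robot, y to its left, z up, the work surface at z = 0. Lengths are in m, angles in rad, forces in N, time in s.
With the tool pointing down it reaches from about 0.225 to 0.875 m from the base axis. Payload 3.4 kg.
Tool frame: the origin (TCP) lies at the very end of the fingers, on their centre line; the grasp point (between the pads) lies 19 mm behind it; z points along the fingers, y is the line along which they close (so a half turn about z gives the same grasp; the last joint's range is limited). The gripper opens to 85 mm and grips with 20 to 120 N. Pads are 22 mm wide; open, the fingers measure 114 mm over their backs; the gripper's body (76 mm by 85 mm) begins 54 mm behind the grasp point. The pads swing forward as they close: fully open they stand 13 mm farther back than shut.
Start: joints at [-0.121, 0.276, 1.505, -0, 1.361, -0.121], TCP at [0.575, -0, 0.231] pointing down, gripper open.
Joint ranges: [-2.89, 2.89], [-0.75, 2.08], [0.22, 2.7], [-1.18, 4.32], [0.11, 2.71], [-2.7, 2.7]. Speed limits (rad/s): [2.57, 2.57, 3.14, 3.14, 3.14, 3.14].

INTERFACE

Orientations are given as a unit quaternion [w, x, y, z].
In Python, from rig import manip, get_image, camera_info gives the robot as it stands. The module is installed in compiled form; this text tells all that it offers.
- The arm moves only by the shell command python3 -m crank 'ROWS' [FORCE]. ROWS is a JSON object of lists of equal length, an entry for each row: "translation": the shift along the tool's x, y, z in mm, a list of three; "roll": the turn about the tool's z in rad; "fingers": the opening, from 0 (shut) to 1 (fully open). A call has 1 to 8 rows; each row shifts and turns the commanded pose from where the row before left it, along the tool's axes as they then stand; what a row does not reach is not made up. A row lasts 1/10 s, in which the tool goes at most 50 mm and 8.59 degrees, less where a joint would pass 70% of its speed; a pose out of reach is approached as far as the arm can. A call is refused whole if a number of a shift passes 50 or a number of a turn 0.15, either way. A call with a gripper value outside its range is refused whole. The fingers move at their own pace and stop on an object; FORCE is the grip in N (left out, the last holds). Time passes only in rows, so rows that do not move let the fingers close. It gives the time, the measured TCP pose, the force, the opening and the grip force at its end, in the units of the state.
- manip.get_state(): the state, without advancing time (a new reading comes with each control period).
- get_image(name): name is "scene" or "side" or "wrist"; returns the picture (420x560x3 uint8, blue, green, red); there is no depth.
- camera_info(name): a dict with "mtx" (3x3 intrinsics, pixels), "rvec" (rotation vector, rad) and "tvec" (3), from world to camera coordinates, as OpenCV has them. Camera axes: x right, y down, z forward; pixel columns grow to the right and rows downward; lengths in m; the calibration is good to about 2 mm. A picture is of the moment at which its call begins: read the wrist's pose just before it. camera_info takes no time and is no camera call; for the wrist camera it gives the pose at the moment of the call.
- manip.sign_off(): hands the job in; it is judged then, once.
The state is a dict: "clock": time; "qpos": joint angles; "qd": joint speeds; "effort": joint torques, N m; "position": TCP position; "ee_rot": TCP orientation; "contact_force": force on the tool from outside, world axes, zero at the start; "moment": the same for the moment, N m; "width": finger opening in m; "gripper_force": force on a finger pad.
Only numpy, scipy, OpenCV 4.12 (cv2) and the standard library are available. Lean on these libraries where they do the work, as an engineer would, in place of code of your own. Each camera call takes 0.05 s, during which the arm holds its last target. There are 200 camera calls.

TASK

One of the two camera-pole bases on the granite plate does not stand true on its four feet and rocks. Find it by pressing down on the corners with closed fingertips: when a raised corner gives under the push, press the diagonally opposite corner to rock it back. Then lift that base by its collar, set it down (do not drop it) standing on the floor of the grey rework tray and let go; leave the sound base standing where it is and everything else undisturbed.

Things in the scene. Friction and masses are not known exactly. Their poses are not given: they have to be found in the camera images.
- base_a: Camera-pole base, made like base_b: aluminium plate 120 x 120 x 10 mm on four domed black rubber feet (10 mm tall, at x, y = +-48 mm), upright collar in the middle, about 0.6 kg (+-20%), on the granite plate at any yaw. Origin: middle, at the level of the soles; z up; plate top at z = 20 mm. Balance point 5 to 10 mm from the middle towards the clamp ears (+x).
- base_a_collar (a point): Centre of the top of base_a's round collar: diameter 42 mm, 48 mm tall above the plate (68 mm above the soles). On its +x side two clamp ears with a cross bolt (x 19 to 43 mm, y -18 to 18 mm, up to 44 mm above the plate), so grip the collar from above with the fingers on its +y and -y sides.
- base_a_corner1 (a point): Top of base_a's plate above its +x +y foot (48 mm out along each of the base's axes), where to press; opposite is corner 3. Beside the ears.
- base_a_corner2 (a point): Top of base_a's plate above its +x -y foot (48 mm out along each of the base's axes), where to press; opposite is corner 4. Beside the ears.
- base_a_corner3 (a point): Top of base_a's plate above its -x -y foot (48 mm out along each of the base's axes), where to press; opposite is corner 1. On the base that rocks, one corner on this side (3 or 4, away from the ears) stands 2 mm high when untouched, its opposite 2 mm low; a push of 1 N swaps them, let go it tips back towards the ears. Corners of the other diagonal, and of a sound base, do not give.
- base_a_corner4 (a point): Top of base_a's plate above its -x +y foot (48 mm out along each of the base's axes), where to press; opposite is corner 2. On the base that rocks, one corner on this side (3 or 4, away from the ears) stands 2 mm high when untouched, its opposite 2 mm low; a push of 1 N swaps them, let go it tips back towards the ears. Corners of the other diagonal, and of a sound base, do not give.
- base_b: Camera-pole base, made like base_a: aluminium plate 120 x 120 x 10 mm on four domed black rubber feet (10 mm tall, at x, y = +-48 mm), upright collar in the middle, about 0.6 kg (+-20%), on the granite plate at any yaw. Origin: middle, at the level of the soles; z up; plate top at z = 20 mm. Balance point 5 to 10 mm from the middle towards the clamp ears (+x).
- base_b_collar (a point): Centre of the top of base_b's round collar: diameter 42 mm, 48 mm tall above the plate (68 mm above the soles). On its +x side two clamp ears with a cross bolt (x 19 to 43 mm, y -18 to 18 mm, up to 44 mm above the plate), so grip the collar from above with the fingers on its +y and -y sides.
- base_b_corner1 (a point): Top of base_b's plate above its +x +y foot (48 mm out along each of the base's axes), where to press; opposite is corner 3. Beside the ears.
- base_b_corner2 (a point): Top of base_b's plate above its +x -y foot (48 mm out along each of the base's axes), where to press; opposite is corner 4. Beside the ears.
- base_b_corner3 (a point): Top of base_b's plate above its -x -y foot (48 mm out along each of the base's axes), where to press; opposite is corner 1. On the base that rocks, one corner on this side (3 or 4, away from the ears) stands 2 mm high when untouched, its opposite 2 mm low; a push of 1 N swaps them, let go it tips back towards the ears. Corners of the other diagonal, and of a sound base, do not give.
- base_b_corner4 (a point): Top of base_b's plate above its -x +y foot (48 mm out along each of the base's axes), where to press; opposite is corner 2. On the base that rocks, one corner on this side (3 or 4, away from the ears) stands 2 mm high when untouched, its opposite 2 mm low; a push of 1 N swaps them, let go it tips back towards the ears. Corners of the other diagonal, and of a sound base, do not give.
- granite: Dark grey granite surface plate 305 (x) x 457 (y) x 60 mm lying on the bench, fixed. Origin: centre of its underside, so its flat top is at z = 60 mm.
- tray: Empty open grey plastic rework tray 240 (x) x 220 (y) x 30 mm high outside, walls 4 mm, floor about 4 mm thick, fixed on the bench to the robot's right. Origin: centre of its underside.
- tray_in (a point): Centre of the tray's inner floor.
- block: Bystander: steel setting block 50 x 75 x 25 mm near the far edge of the granite plate. Origin: centre of its underside.
- screwdriver: Bystander: screwdriver 190 mm long lying on the bench between granite plate and tray. Origin: under its middle.
- calliper: Bystander: calliper 210 mm long lying flat on the bench to the left of the granite plate. Origin: centre of its underside.
- mug: Bystander: white mug 80 mm across, 95 mm high, beyond the tray. Origin: centre of its underside.
- mouse: Bystander: computer mouse 100 mm long on the robot's left. Origin: centre of its underside.
- jar: Bystander: closed jar 60 mm across, 60 mm high on the bench near the robot. Origin: centre of its underside.
Things that resemble listed ones, but are neither listed nor needed, are in the scene too. Leave any brown or red look-alike of the base_b alone.

How it is judged:
On the way, in this order (a step that is already met when the one before it is completed fails the run):
1. the raised corner of the base that rocks (away from the ears) is pressed by the fingers on the granite plate, over 1 N within 40 mm of the corner point, so that the base tips onto it (((angle between base_a's own z axis and vertical between 0.018 and 0.06 rad and z of base_a_corner3 in the frame of granite below 0.079 m and contact force between the fingers and base_a above 1 N and horizontal distance between the grasp point and base_a_corner3 below 0.04 m and z of base_a in the frame of granite below 0.066 m) or (angle between base_a's own z axis and vertical between 0.018 and 0.06 rad and z of base_a_corner4 in the frame of granite below 0.079 m and contact force between the fingers and base_a above 1 N and horizontal distance between the grasp point and base_a_corner4 below 0.04 m and z of base_a in the frame of granite below 0.066 m) or (angle between base_b's own z axis and vertical between 0.018 and 0.06 rad and z of base_b_corner3 in the frame of granite below 0.079 m and contact force between the fingers and base_b above 1 N and horizontal distance between the grasp point and base_b_corner3 below 0.04 m and z of base_b in the frame of granite below 0.066 m) or (angle between base_b's own z axis and vertical between 0.018 and 0.06 rad and z of base_b_corner4 in the frame of granite below 0.079 m and contact force between the fingers and base_b above 1 N and horizontal distance between the grasp point and base_b_corner4 below 0.04 m and z of base_b in the frame of granite below 0.066 m))), for 0.1 s.
2. the diagonally opposite corner is pressed down in the same way, the base having rocked back onto it (((angle between base_a's own z axis and vertical between 0.018 and 0.06 rad and z of base_a_corner1 in the frame of granite below 0.079 m and contact force between the fingers and base_a above 1 N and horizontal distance between the grasp point and base_a_corner1 below 0.04 m and z of base_a in the frame of granite below 0.066 m) or (angle between base_a's own z axis and vertical between 0.018 and 0.06 rad and z of base_a_corner2 in the frame of granite below 0.079 m and contact force between the fingers and base_a above 1 N and horizontal distance between the grasp point and base_a_corner2 below 0.04 m and z of base_a in the frame of granite below 0.066 m) or (angle between base_b's own z axis and vertical between 0.018 and 0.06 rad and z of base_b_corner1 in the frame of granite below 0.079 m and contact force between the fingers and base_b above 1 N and horizontal distance between the grasp point and base_b_corner1 below 0.04 m and z of base_b in the frame of granite below 0.066 m) or (angle between base_b's own z axis and vertical between 0.018 and 0.06 rad and z of base_b_corner2 in the frame of granite below 0.079 m and contact force between the fingers and base_b above 1 N and horizontal distance between the grasp point and base_b_corner2 below 0.04 m and z of base_b in the frame of granite below 0.066 m))), for 0.1 s.
At the end, for the whole second after the job is handed in: the base that rocks stands released and at rest on the tray's floor, its middle within 70 mm (tray x) and 60 mm (tray y) of the tray's, with the slight lean its feet give it (0.018 to 0.06 rad); the sound base stands level (0.012 rad) on the granite within 30 mm of where it was (((z of base_a in the frame of tray between 0 and 0.012 m and x of base_a in the frame of tray between -0.07 and 0.07 m and y of base_a in the frame of tray between -0.06 and 0.06 m and angle between base_a's own z axis and vertical between 0.018 and 0.06 rad and linear speed of base_a below 0.02 m/s and angular speed of base_a below 0.1 rad/s and contact force between the fingers and base_a below 0.05 N and z of base_b in the frame of granite below 0.066 m and angle between base_b's own z axis and vertical below 0.012 rad and distance of base_b from where it was at the start of the episode below 0.03 m) or (z of base_b in the frame of tray between 0 and 0.012 m and x of base_b in the frame of tray between -0.07 and 0.07 m and y of base_b in the frame of tray between -0.06 and 0.06 m and angle between base_b's own z axis and vertical between 0.018 and 0.06 rad and linear speed of base_b below 0.02 m/s and angular speed of base_b below 0.1 rad/s and contact force between the fingers and base_b below 0.05 N and z of base_a in the frame of granite below 0.066 m and angle between base_a's own z axis and vertical below 0.012 rad and distance of base_a from where it was at the start of the episode below 0.03 m))); the robot touches nothing.
It fails at once if a base falls: it moves faster than 0.5 m/s while no finger touches it (a drop of over 13 mm) ((linear speed of base_a above 0.5 m/s and contact force between the fingers and base_a below 0.01 N) or (linear speed of base_b above 0.5 m/s and contact force between the fingers and base_b below 0.01 N)).
It fails at once if a bystander is shifted by more than 40 mm (distance of any of block, screwdriver, calliper, mug, mouse, jar from where it was at the start of the episode above 0.04 m).
It also fails if it takes over 58 s, if anything falls off the work surface, if the arm or the gripper's body presses on something with over 40 N, if the wrist force passes 120 N, or if a joint passes its speed limit or range.

## Working session

There is one attempt and no reset: what is moved stays moved. The work goes in short steps, Python scripts to look and compute and a shell command to move; the robot and the scene stay as the last step left them, time stands still between calls to the robot, and variables do not carry over. Pictures are saved under pics/ and viewed, at most 10 in all, crops included, and the job is handed in when it is done.

```bash
mkdir -p pics; python3 - <<'E'
from rig import manip, get_image, camera_info
import cv2
for n in ("scene","side"):
    cv2.imwrite(f"pics/{n}0.png",get_image(n))
    c=camera_info(n);print(n,c)
print(manip.get_state())
E
```

```text
scene {'mtx': array([[382.36310601,   0.        , 282.67769467],
       [  0.        , 382.36310601, 209.33716944],
       [  0.        ,   0.        ,   1.        ]]), 'rvec': array([ 1.86502802,  1.49378488, -0.69340433]), 'tvec': array([-0.1331411 , -0.24038393,  1.42218314])}
side {'mtx': array([[506.78135052,   0.        , 277.62301003],
       [  0.        , 506.78135052, 205.01644645],
       [  0.        ,   0.        ,   1.        ]]), 'rvec': array([ 2.35884128, -0.05573284,  0.01680463]), 'tvec': array([-0.50373875,  0.1138821 ,  1.44049401])}
{'clock': 0.1, 'qpos': array([-1.21017853e-01,  2.76547777e-01,  1.50598861e+00, -1.02286297e-05,
        1.36068442e+00, -1.20972647e-01]), 'qd': array([ 2.83404450e-04, -5.37191754e-04, -2.83198863e-03, -3.20857521e-04,
        2.92464056e-05, -3.08070367e-03]), 'effort': array([ 1.55745878e-03, -4.17697620e+01, -2.46405226e+01, -1.74112388e-04,
        5.80947395e-03,  2.85749664e-07]), 'position': array([5.74545561e-01, 3.59374626e-05, 2.30524206e-01]), 'ee_rot': array([-6.37825339e-04,  7.07121772e-01,  7.07091321e-01, -5.05886839e-04]), 'contact_force': array([-0.14808685,  0.1767441 , -0.68704663]), 'moment': array([ 0.0161522 ,  0.04383097, -0.02622953]), 'gripper_force': 0.0, 'width': 0.08518038561285984}
```

View pics/scene0.png

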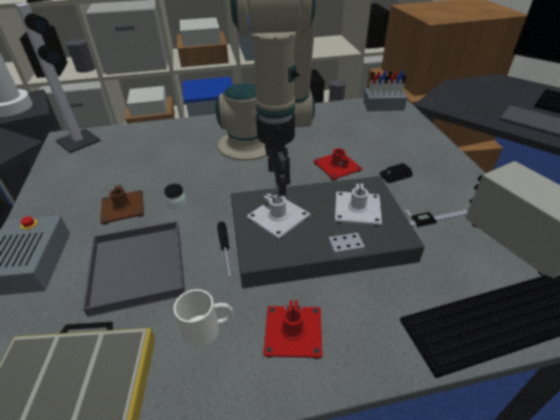

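View pics/side0.png

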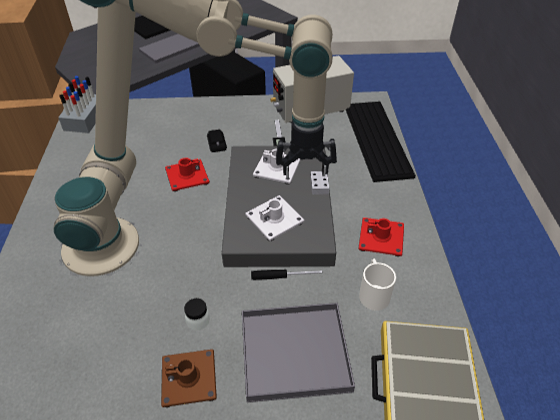

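The scene view shows the bases at about (280,213) and (358,206). In the side view they are at (274,217) and (275,165), and the tray is centred at about (297,350). Next I'll take enlarged crops of both bases.

```bash
python3 - <<'E'
from rig import get_image
import cv2,numpy as np
s=cv2.imread("pics/scene0.png");d=cv2.imread("pics/side0.png")
w=get_image("wrist");cv2.imwrite("pics/wrist0.png",w)
a=cv2.resize(s[180:250,240:400],(800,350)[:2],interpolation=cv2.INTER_CUBIC)
b=cv2.resize(d[140:240,240:310],(175,250),interpolation=cv2.INTER_CUBIC)
b=np.hstack([cv2.resize(d[145:245,240:340],(250,250)),cv2.resize(w,(333,250)),np.zeros((250,217,3),np.uint8)])
cv2.imwrite("pics/m1.png",np.vstack([a,b]))
E
```

```text
(no output)
```

View pics/m1.png

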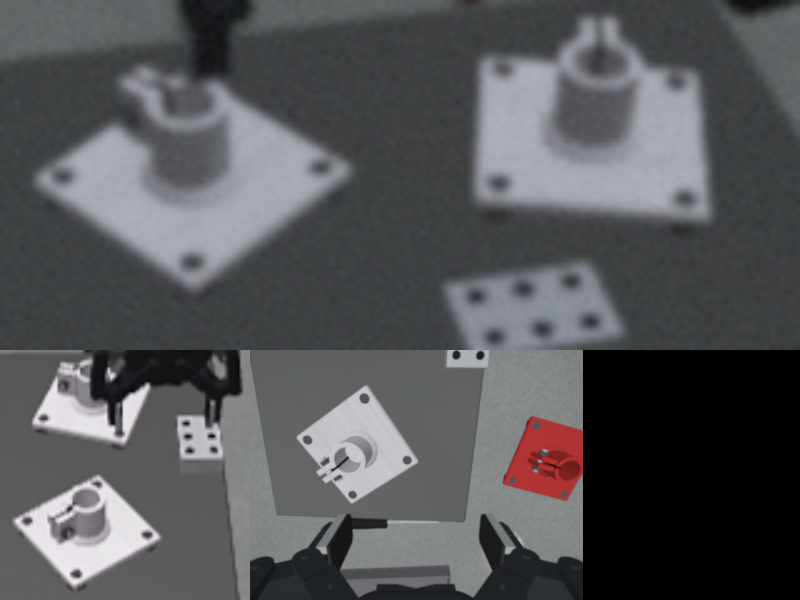

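Every base has dark dots at its corner points. I'll cast rays through them onto z = 0.08, and locate the tray.

```bash
cat > h.py <<'E'
import cv2,numpy as np
from rig import camera_info
def ray(name_or_ci,uv,z):
    c=camera_info(name_or_ci) if isinstance(name_or_ci,str) else name_or_ci
    R=cv2.Rodrigues(c["rvec"])[0];t=np.ravel(c["tvec"])
    p=cv2.undistortPoints(np.float64(uv).reshape(-1,1,2),c["mtx"],None)[:,0]
    d=np.c_[p,np.ones(len(p))]@R;o=-R.T@t
    return o+d*((z-o[2])/d[:,2])[:,None]
def dots(img,seeds,r=5):
    g=cv2.cvtColor(img,cv2.COLOR_BGR2GRAY).astype(float);out=[]
    for x,y in seeds:
        x,y=int(round(x)),int(round(y))
        w=g[y-r:y+r+1,x-r:x+r+1];w=np.clip(np.percentile(w,70)-20-w,0,None)
        yy,xx=np.mgrid[y-r:y+r+1,x-r:x+r+1];out.append(((w*xx).sum()/w.sum(),(w*yy).sum()/w.sum()))
    return np.array(out)
E
python3 - <<'E'
from h import *
np.set_printoptions(precision=4,suppress=True)
s=cv2.imread("pics/scene0.png");w=cv2.imread("pics/wrist0.png")
k=560/333
wp=dots(w,[((x-250)*k,(y-350)*k) for x,y in [(364,398),(307,440),(352,495),(407,460)]],9)
print("wristR",wp,ray("wrist",wp,.08))
sp=dots(s,[(253,215.2),(304,213.4),(278.4,232.4)],3)
print("sceneR",ray("scene",sp,.08))
sp=dots(s,[(340.6,193.8),(375.4,196.2),(339.8,216.6),(377,219.8)],3)
P=ray("scene",sp,.08);print("sceneL",P,P.mean(0))
# ears R wrist guess
print("earsR",ray("wrist",[((328-250)*k,(472-350)*k)],.12), "earsL",ray("scene",[(240+600/5,180+30/5)],.12))
print("tray rim side",ray("side",[(243,311),(341,305),(352,389),(247,396)],.03),ray("side",[(243,311),(341,305),(352,389),(247,396)],.03).mean(0))
print("tray floor-ish scene",ray("scene",[(92,233),(181,225),(184,291),(90,306)],.03).mean(0))
E
```

```text
wristR [[191.9884  81.0801]
 [ 96.2307 150.7946]
 [171.7955 243.3386]
 [263.8331 184.7302]] [[ 0.5083  0.0814  0.08  ]
 [ 0.4281  0.0286  0.08  ]
 [ 0.4813 -0.0516  0.08  ]
 [ 0.5615  0.0008  0.08  ]]
sceneR [[ 0.4802 -0.0519  0.08  ]
 [ 0.503   0.0869  0.08  ]
 [ 0.5613  0.0019  0.08  ]]
sceneL [[0.4441 0.2058 0.08  ]
 [0.4744 0.2969 0.08  ]
 [0.5421 0.169  0.08  ]
 [0.5747 0.2584 0.08  ]] [0.5088 0.2325 0.08  ]
earsR [[ 0.4673 -0.0039  0.12  ]] earsL [[0.4774 0.2459 0.12  ]]
tray rim side [[ 0.4072 -0.2581  0.03  ]
 [ 0.6507 -0.2525  0.03  ]
 [ 0.6458 -0.4689  0.03  ]
 [ 0.4165 -0.4737  0.03  ]] [ 0.5301 -0.3633  0.03  ]
tray floor-ish scene [ 0.5316 -0.3514  0.03  ]
```

```bash
python3 -m crank '{"translation":[[0,-7,0],[0,-6.5,0],[0,0,20],[0,0,25],[0,0,25],[0,0,25],[0,0,25],[0,0,15]],"roll":[0,0,0,0,0,0,0,0],"fingers":[0,0,0,0,0,0,0,0]}' 60; python3 -m crank '{"translation":[[0,0,0],[0,0,0],[0,0,5],[0,0,3],[0,0,2]],"roll":[0,0,0,0,0],"fingers":[0,0,0,0,0]}'
```

```text
clock: 0.95
position: [0.5597, 0.0001, 0.0945]
ee_rot: [-0.001, 0.707, 0.707, -0.001]
contact_force: [0.6, 0.3, 0.7]
width: 0.0
gripper_force: 0.0
clock: 1.45
position: [0.5617, -0.0, 0.0867]
ee_rot: [0.0, 0.707, 0.707, 0.0]
contact_force: [1.4, -0.0, 0.3]
width: 0.0
gripper_force: 0.0
```

```bash
for i in 1 2; do python3 -m crank '{"translation":[[0,0,1],[0,0,1],[0,0,1],[0,0,0]],"roll":[0,0,0,0],"fingers":[0,0,0,0]}'; done; for i in 1 2 3; do python3 -m crank '{"translation":[[0,0,1],[0,0,0]],"roll":[0,0],"fingers":[0,0]}'; done
```

```text
clock: 1.85
position: [0.5615, 0.0, 0.0832]
ee_rot: [-0.0, 0.707, 0.707, -0.0]
contact_force: [-0.9, -0.7, 1.0]
width: 0.0003
gripper_force: 0.0
clock: 2.25
position: [0.5614, 0.0, 0.0801]
ee_rot: [-0.0, 0.707, 0.707, -0.0]
contact_force: [-0.6, 0.5, 0.1]
width: -0.0001
gripper_force: 0.0
clock: 2.45
position: [0.5616, 0.0, 0.0797]
ee_rot: [0.0, 0.707, 0.707, 0.0]
contact_force: [-0.8, 0.2, 4.0]
width: -0.0001
gripper_force: 1.6
clock: 2.65
position: [0.5617, 0.0, 0.0795]
ee_rot: [0.0, 0.707, 0.707, 0.0]
contact_force: [-2.0, 0.3, 9.1]
width: 0.0
gripper_force: 4.2
clock: 2.85
position: [0.5618, 0.0001, 0.0793]
ee_rot: [0.001, 0.707, 0.707, 0.0]
contact_force: [-3.2, 0.6, 14.1]
width: 0.0003
gripper_force: 6.7
```

Corner 4 of the right base is rigid. Corner 3 is next, at (0.508, 0.081).

```bash
python3 -m crank '{"translation":[[0,0,-20],[27,-18,0],[27,-18,0],[26,-17,0],[0,0,0],[0,0,5],[0,0,5],[0,0,0]],"roll":[0,0,0,0,0,0,0,0],"fingers":[0,0,0,0,0,0,0,0]}'; python3 -m crank '{"translation":[[0,0,2],[0,0,2],[0,0,1],[0,0,0]],"roll":[0,0,0,0],"fingers":[0,0,0,0]}'; for i in 1 2 3 4; do python3 -m crank '{"translation":[[0,0,1],[0,0,0]],"roll":[0,0],"fingers":[0,0]}'; done
```

```text
clock: 3.65
position: [0.5086, 0.0792, 0.0863]
ee_rot: [-0.0, 0.707, 0.707, -0.001]
contact_force: [-0.3, -0.4, 0.2]
width: 0.0003
gripper_force: 0.0
clock: 4.05
position: [0.5085, 0.0798, 0.0821]
ee_rot: [-0.0, 0.707, 0.707, -0.0]
contact_force: [0.1, -0.8, 0.4]
width: -0.0001
gripper_force: 0.0
clock: 4.25
position: [0.5087, 0.08, 0.0814]
ee_rot: [0.0, 0.707, 0.707, 0.0]
contact_force: [0.6, 0.6, 0.6]
width: 0.0001
gripper_force: 0.2
clock: 4.45
position: [0.5087, 0.0801, 0.0804]
ee_rot: [0.0, 0.707, 0.707, 0.0]
contact_force: [0.0, 0.1, -0.0]
width: 0.0002
gripper_force: 0.3
clock: 4.65
position: [0.5086, 0.0801, 0.0793]
ee_rot: [0.0, 0.707, 0.707, 0.0]
contact_force: [0.1, 0.8, 0.9]
width: 0.0
gripper_force: 0.3
clock: 4.85
position: [0.5086, 0.0801, 0.0783]
ee_rot: [0.0, 0.707, 0.707, 0.0]
contact_force: [-0.3, 1.0, 0.3]
width: 0.0001
gripper_force: 0.4
```

It gives. I'll press it home.

```bash
for i in 1 2 3; do python3 -m crank '{"translation":[[0,0,1],[0,0,0]],"roll":[0,0],"fingers":[0,0]}'; done
```

```text
clock: 5.05
position: [0.5087, 0.0801, 0.0779]
ee_rot: [0.0, 0.707, 0.707, 0.0]
contact_force: [-0.8, 0.8, 5.3]
width: 0.0002
gripper_force: 2.8
clock: 5.25
position: [0.5087, 0.0801, 0.0777]
ee_rot: [0.0, 0.707, 0.707, 0.0]
contact_force: [-2.4, 2.2, 11.1]
width: 0.0001
gripper_force: 5.5
clock: 5.45
position: [0.5088, 0.0802, 0.0776]
ee_rot: [0.0, 0.707, 0.707, 0.001]
contact_force: [-4.3, 1.1, 17.0]
width: -0.0001
gripper_force: 8.4
```

Corner 3 tipped by about 3.5 mm and then went firm. Now the opposite corner, corner 1, at (0.481, -0.052).

```bash
python3 -m crank '{"translation":[[0,0,-35],[0,0,-40],[-33,-7,0],[-33,-7,0],[-33,-7,0],[-33,-7,0],[0,0,0],[0,0,15]],"roll":[0,0,0,0,0,0,0,0],"fingers":[0,0,0,0,0,0,0,0]}'; python3 -m crank '{"translation":[[0,0,20],[0,0,20],[0,0,8],[0,0,4],[0,0,2],[0,0,1],[0,0,1],[0,0,0]],"roll":[0,0,0,0,0,0,0,0],"fingers":[0,0,0,0,0,0,0,0]}';  for i in 1 2 3 ; do python3 -m crank '{"translation":[[0,0,1],[0,0,0]],"roll":[0,0],"fingers":[0,0]}'; done
```

```text
clock: 6.25
position: [0.4818, -0.053, 0.1366]
ee_rot: [0.002, 0.708, 0.706, 0.001]
contact_force: [0.0, 0.4, -0.5]
width: 0.0001
gripper_force: 0.0
clock: 7.05
position: [0.4809, -0.0521, 0.0797]
ee_rot: [0.0, 0.707, 0.707, 0.0]
contact_force: [-0.8, -0.3, -1.0]
width: 0.0003
gripper_force: 0.0
clock: 7.25
position: [0.4806, -0.052, 0.0784]
ee_rot: [0.0, 0.707, 0.707, 0.0]
contact_force: [-0.1, 0.0, -0.1]
width: -0.0
gripper_force: 0.0
clock: 7.45
position: [0.4807, -0.0521, 0.0778]
ee_rot: [0.0, 0.707, 0.707, 0.0]
contact_force: [-0.9, 0.7, 3.7]
width: -0.0003
gripper_force: 2.1
clock: 7.65
position: [0.4808, -0.0521, 0.0776]
ee_rot: [0.0, 0.707, 0.707, 0.0]
contact_force: [-2.3, 0.3, 10.7]
width: -0.0002
gripper_force: 5.3
```

```bash
python3 -m crank '{"translation":[[0,0,-35],[0,0,-45],[0,0,-45],[34,7,0],[33,7,0],[0,0,0],[0,0,0],[0,0,0]],"roll":[0,0,0,0,0,0.14,0.14,0.14],"fingers":[0,0,1,1,1,1,1,1]}'; python3 -m crank '{"translation":[[0,0,0],[0,0,0],[0,0,0],[0,0,0],[0,0,0],[0,0,0]],"roll":[0.14,0.14,0.14,0.14,0.01,0],"fingers":[1,1,1,1,1,1]}'; python3 - <<'E'
from h import *; from rig import manip,get_image
from scipy.spatial.transform import Rotation as R
w=get_image("wrist");cv2.imwrite("pics/w2.png",w);s=manip.get_state()
q=s["ee_rot"];M=R.from_quat(np.r_[q[1:],q[0]]).as_matrix();print(s["position"],M.round(3))
E
```

```text
clock: 8.45
position: [0.4944, 0.0154, 0.2011]
ee_rot: [-0.0, 0.84, 0.542, -0.0]
contact_force: [0.8, -0.9, 0.7]
width: 0.0849
gripper_force: 0.0
clock: 9.05
position: [0.4945, 0.015, 0.2012]
ee_rot: [-0.0, 0.958, 0.288, -0.0]
contact_force: [-0.0, 0.2, 0.2]
width: 0.0854
gripper_force: 0.0
[0.49446013 0.01499744 0.20121461] [[ 0.835  0.551 -0.   ]
 [ 0.551 -0.835  0.   ]
 [-0.    -0.    -1.   ]]
```

View pics/w2.png

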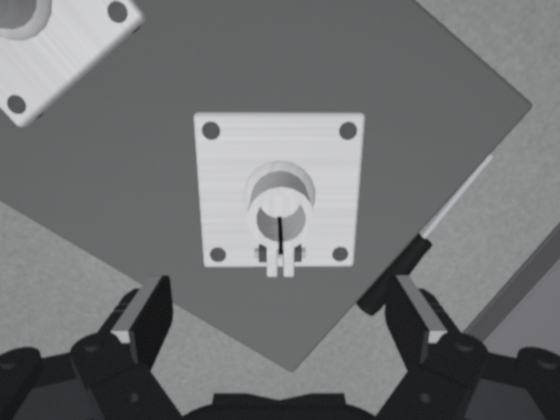

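The base is aligned with the gripper: its plate is square in the view and the collar top is at (282,218). Now I'll descend and grip.

```bash
python3 -m crank '{"translation":[[0,0,25],[0,0,25],[0,0,25],[0,0,20],[0,0,12],[0,0,6],[0,0,0],[0,0,0]],"roll":[0,0,0,0,0,0,0,0],"fingers":[1,1,1,1,1,1,1,0]}' 70; python3 -m crank '{"translation":[[0,0,0],[0,0,0],[0,0,0],[0,0,0],[0,0,0],[0,0,0]],"roll":[0,0,0,0,0,0],"fingers":[0,0,0,0,0,0]}'
```

```text
clock: 9.9
position: [0.4951, 0.0149, 0.0888]
ee_rot: [0.0, 0.958, 0.287, 0.001]
contact_force: [-0.1, -0.1, 0.2]
width: 0.0733
gripper_force: 0.0
clock: 10.5
position: [0.4955, 0.0149, 0.0893]
ee_rot: [0.0, 0.958, 0.286, 0.001]
contact_force: [1.2, -0.5, 5.9]
width: 0.0407
gripper_force: 69.9
```

```bash
python3 -m crank '{"translation":[[0,0,-4],[0,0,-8],[0,0,-15],[0,0,-20],[0,0,-20],[0,0,-15],[0,0,-6],[0,0,0]],"roll":[0,0,0,0,0,0,0,0],"fingers":[0,0,0,0,0,0,0,0]}'; python3 -m crank '{"translation":[[-5,10,0],[-11,20,0],[-16,30,0],[-16,30,0],[-16,30,0],[-16,30,0],[-16,30,0],[-16,30,0]],"roll":[0,0,0,0,0,0,0,0],"fingers":[0,0,0,0,0,0,0,0]}';python3 -m crank '{"translation":[[-16,30,0],[-16,30,0],[-16,30,0],[-10,20,0],[-5,10,0],[0,0,0],[0,0,0]],"roll":[0,0,0,0,0,0,0],"fingers":[0,0,0,0,0,0,0]}'; python3 - <<'E'
from rig import get_image
import cv2
s=get_image("side");w=get_image("wrist")
cv2.imwrite("pics/s3.png",cv2.hconcat([cv2.resize(s[180:420,160:480],(480,360)),cv2.resize(w,(320,360))]))
cv2.imwrite("pics/side3.png",s)
E
```

```text
clock: 11.3
position: [0.4944, 0.015, 0.1765]
ee_rot: [0.0, 0.958, 0.286, 0.0]
contact_force: [1.4, -0.3, -7.1]
width: 0.0404
gripper_force: 71.8
clock: 12.1
position: [0.5149, -0.2239, 0.1747]
ee_rot: [-0.001, 0.958, 0.286, -0.001]
contact_force: [1.0, 0.9, -7.8]
width: 0.0406
gripper_force: 72.1
clock: 12.8
position: [0.5285, -0.3556, 0.1753]
ee_rot: [-0.002, 0.958, 0.286, -0.001]
contact_force: [0.2, -0.2, -7.6]
width: 0.0405
gripper_force: 72.2
```

View pics/s3.png

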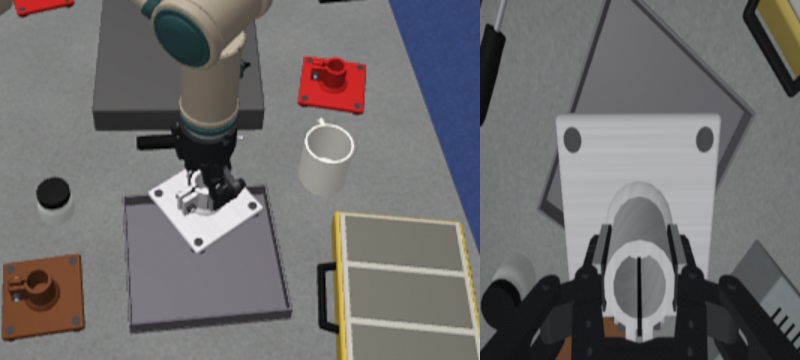

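The base is held squarely above the tray. I'll lower it, going slowly at the end.

```bash
python3 -m crank '{"translation":[[0,0,10],[0,0,25],[0,0,30],[0,0,30],[0,0,22],[0,0,12],[0,0,4],[0,0,0]],"roll":[0,0,0,0,0,0,0,0],"fingers":[0,0,0,0,0,0,0,0]}'; for i in 1 2 3 4; do python3 -m crank '{"translation":[[0,0,1.5],[0,0,1],[0,0,0]],"roll":[0,0,0],"fingers":[0,0,0]}'; done
```

```text
clock: 13.7
position: [0.5296, -0.3567, 0.0434]
ee_rot: [0.0, 0.958, 0.287, 0.0]
contact_force: [0.4, 0.8, -7.1]
width: 0.0406
gripper_force: 72.1
clock: 14.0
position: [0.5297, -0.3573, 0.0417]
ee_rot: [0.001, 0.958, 0.286, 0.0]
contact_force: [0.5, -0.2, -6.4]
width: 0.0405
gripper_force: 72.1
clock: 14.3
position: [0.5292, -0.3569, 0.0382]
ee_rot: [-0.0, 0.958, 0.286, -0.0]
contact_force: [-1.0, -0.4, -8.2]
width: 0.0405
gripper_force: 72.1
clock: 14.6
position: [0.5292, -0.3568, 0.0356]
ee_rot: [-0.0, 0.958, 0.286, -0.0]
contact_force: [-0.1, 0.2, -7.0]
width: 0.0406
gripper_force: 72.1
clock: 14.9
position: [0.5295, -0.357, 0.0337]
ee_rot: [0.0, 0.958, 0.286, 0.0]
contact_force: [0.5, 0.3, -4.6]
width: 0.0407
gripper_force: 72.6
```

Contact is starting. A little further, then release.

```bash
python3 -m crank '{"translation":[[0,0,0.7],[0,0,0],[0,0,0]],"roll":[0,0,0],"fingers":[0,0,0]}';python3 -m crank '{"translation":[[0,0,0.5],[0,0,0],[0,0,0]],"roll":[0,0,0],"fingers":[0,0,0]}'
```

```text
clock: 15.2
position: [0.5296, -0.357, 0.0334]
ee_rot: [0.0, 0.958, 0.286, 0.0]
contact_force: [-0.3, 0.9, 1.9]
width: 0.0405
gripper_force: 73.0
clock: 15.5
position: [0.5296, -0.357, 0.0334]
ee_rot: [0.0, 0.958, 0.286, 0.0]
contact_force: [-0.8, 2.9, 4.6]
width: 0.0406
gripper_force: 73.5
```

```bash
python3 -m crank '{"translation":[[0,0,0],[0,0,0],[0,0,0],[0,0,0],[0,0,0],[0,0,0]],"roll":[0,0,0,0,0,0],"fingers":[0.7,0.8,0.9,1,1,1]}';python3 -m crank '{"translation":[[0,0,-10],[0,0,-30],[0,0,-40],[0,0,-40],[0,0,-30],[0,0,0],[0,0,0]],"roll":[0,0,0,0,0,0,0],"fingers":[1,1,1,1,1,1,1]}'; python3 - <<'E'
from h import *
from rig import get_image
s=get_image("side");w=get_image("wrist");c=get_image("scene")
cv2.imwrite("pics/wrist4.png",w)
cv2.imwrite("pics/s4.png",cv2.vconcat([cv2.hconcat([cv2.resize(s[140:420,200:400],(250,350)),cv2.resize(w,(466,350))]),cv2.resize(c[150:320,60:420],(716,240))]))
np.save("wi.npy",camera_info("wrist"),allow_pickle=True)
E
```

```text
clock: 16.1
position: [0.5293, -0.357, 0.032]
ee_rot: [0.0, 0.958, 0.286, 0.0]
contact_force: [0.1, 0.1, 0.1]
width: 0.0852
gripper_force: 0.0
clock: 16.8
position: [0.5295, -0.3571, 0.1835]
ee_rot: [0.001, 0.958, 0.286, 0.001]
contact_force: [-0.1, -0.1, -1.5]
width: 0.0854
gripper_force: 0.0
```

View pics/s4.png

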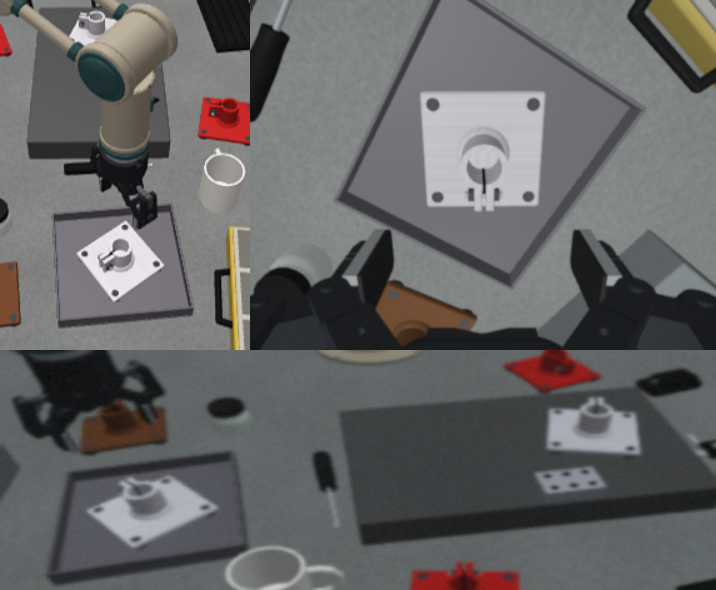

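The base stands centred in the tray and released. The sound base and the bystanders look undisturbed, and the gripper is clear.

```bash
python3 -c "
from rig import manip
print(manip.sign_off())"
```

```text
the job is handed in; nothing more can be done
None
```

The base nearer the tray was the one that rocked: it gave about 3.5 mm at corner 3, and I pressed the opposite corner 1 down in turn. I set it down near the middle of the grey tray, released it and handed the job in at about 17 s. I left the other base untouched and did not press it.

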